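Bolt the burnt-wood plaque into its jig

TASK

The wooden plaque must be locked in its jig: push the red peg round with a fingertip until the slot of the yellow locking disc lines up with the metal bar, then push the bar by its black head, through the disc, until it is fully home with the head up against the ends of the blue guide rails. Only push: do not lift or carry the bar or anything else, and leave the plaque and the other things on and around the jig where they are. Finish with the arm clear of everything.

Things in the scene. Friction and masses are not known exactly. Their poses are not given: they have to be found in the camera images.
- jig: (mm throughout.) Plaque jig, fixed: plywood board 180 (its x) by 465 (its y), 12 thick, x -90 to 90, y -285 to 180. Origin at table height under the disc's axis; z up; the bar is pushed along +y. On x = 0: dark track 44 wide, top 18 above the table, y -285 to -50, the bar on it; blue rails; disc; plaque.
- rail_ends (a point): On the track, midway between the ends of the two blue guide rails that face the bar's head: jig x 0, y -115, 18 above the table. The rails run from here to y = -50, 23 apart, each 14 thick, tops 42 above the table. With the bar home, its origin is here. Axes as the jig's.
- disc (a joint): Angle (rad) of the yellow disc, growing counterclockwise seen from above; 0 = slot in line with the bar. Starts 0.6 to 1.6 (turn it clockwise); turns from -0.7 to 2.2, no stop or click at 0, stays where left (friction 0.08 N m). Within about 0.1 of 0 the bar's tapered nose enters and brings it into line; farther off it blocks the bar.
- slot (a point): Middle of the slot's black floor, on the disc's axis, 17 above the table; its y axis runs along the slot. The yellow disc is 90 dia, top 42 above the table; the slot, 25 wide, open above, crosses it straight through the centre.
- peg_top (a point): Centre of the top of the red upright peg fixed on the disc: 14 dia, standing from 42 to 80 above the table, 31 from the disc's axis, square to the slot. At disc angle q it is at jig x = -31 cos q, y = -31 sin q: on the jig's -x side (towards the robot) when the slot is in line.
- bar: Loose aluminium bar 20 x 20, about 0.22 kg, flat on the track, its nose between the rails. Origin: underside of the shank where it meets the head; y from the head to the tapered nose (tip at y = 173), z up. It starts with its origin at jig y -248 to -226 and is home at -115, the head against the rail ends. 2 to 6 N slides it.
- bar_head (a point): Centre of the back face of the bar's black head, the face to push along the jig's +y. Head 42 wide, 14 long (along the bar), 32 tall, its underside 18 above the table; this point is 14 behind the bar's origin and 34 above the table.
- plaque: Wooden plaque 120 x 100 x 15 with a burnt drawing, lying loose in its pocket on the jig (fences 22 high, at y 60 to 177), underside 12 above the table. Origin under its centre, at jig y = 112. It stays there; the nose of the bar ends 4 in front of it.
- glue_jar: Small round amber glue jar with a white cap, 34 dia x 50 tall, standing on the jig board beside the guide rails. Origin at the centre of its underside. To be left alone.
- sanding_block: Cork sanding block 34 x 70 x 24, lying on the jig board beside the track. Origin at the centre of its underside. To be left alone.
- spare_blank: Bare wooden blank 90 x 120 x 15, lying on the table beyond the jig. Origin at the centre of its underside. To be left alone.
- pencil_tin: Green round tin 68 dia x 85 tall with pencils standing out of it to about 160, on the table beyond the jig. Origin at the centre of its underside. To be left alone.
- tape_roll: Brown tape roll lying flat, 80 dia x 24 tall, on the table on the robot's side of the jig. Origin at the centre of its underside. To be left alone.
- burning_pen: Black and yellow wood-burning pen, 140 long, 22 thick, lying on the table on the robot's side of the jig. Origin at the centre of its underside. To be left alone.

How it is judged (in metres and radians):
On the way, in this order (a step that is already met when the one before it is completed fails the run):
1. the disc's slot is in line with the bar (within 0.12 rad) (value of joint disc between -0.12 and 0.12 rad), for 0.2 s.
2. the bar is through the disc and fully home (y of bar in the frame of jig above -0.119 m and x of bar in the frame of jig between -0.005 and 0.005 m and z of bar in the frame of jig below 0.023 m and angle between the y axis of bar and the y axis of jig, either way round below 0.06 rad), for 0.2 s.
At the end, for the whole second after the job is handed in: The bar lies flat on its track, through the disc's slot, at rest, with its head within 4 mm of the ends of the guide rails, within 5 mm of the track's centre line and 0.06 rad of its direction; the disc is within 0.1 rad of in line; the plaque is within 10 mm of where it was (all of step 2 and value of joint disc between -0.1 and 0.1 rad and linear speed of bar below 0.01 m/s and distance of plaque from where it was at the start of the episode below 0.01 m); the robot touches nothing.
It fails at once if the bar is lifted (by more than 12 mm) or tipped (more than 0.15 rad) (height (world z) of bar above 0.03 m or angle between bar's own z axis and vertical above 0.15 rad).
It fails at once if the plaque is moved more than 15 mm (distance of plaque from where it was at the start of the episode above 0.015 m).
It fails at once if another thing on or around the jig is moved more than 25 mm (distance of any of glue_jar, sanding_block, spare_blank, pencil_tin, tape_roll, burning_pen from where it was at the start of the episode above 0.025 m).
It also fails if it takes over 48 s, if anything falls off the work surface, if the arm or the gripper's body presses on something with over 40 N, if the wrist force passes 120 N, or if a joint passes its speed limit or range.

ROBOT

A 6-joint arm with a two-finger parallel gripper is mounted at the origin on the work surface. World frame = base frame: x ahead of the robot, y to its left, z up, the work surface at z = 0. Lengths are in mm, angles in rad, forces in N, time in s.
With the tool pointing down it reaches from about 350 to 725 mm from the base axis. Payload 4.3 kg.
Tool frame: the origin (TCP) lies midway between the tips of the shut fingers; the grasp point (between the pads) lies 19 mm behind it; z points along the fingers, y is the line along which they close (so a half turn about z gives the same grasp; the last joint's range is limited). The gripper opens to 85 mm and grips with 20 to 120 N. Pads are 22 mm wide; open, the fingers measure 114 mm over their backs; the gripper's body (76 mm by 85 mm) begins 54 mm behind the grasp point. The pads swing forward as they close: fully open they stand 13 mm farther back than shut.
Start: joints at [-1.39, 0.377, 0.081, 1.274, 0, 1.46], TCP at [164.874, -550.893, 231.329] pointing down, gripper open.
Joint ranges: [-2.72, 2.72], [-0.84, 1.66], [-1.02, 1.22], [-1.77, 2.12], [-1.37, 1.28], [-3.14, 3.14]. Speed limits (rad/s): [2.57, 2.57, 3.14, 3.14, 3.14, 3.14].

INTERFACE

Orientations are given as [roll, pitch, yaw] about the fixed x, y, z axes, in that order (R = Rz(yaw) Ry(pitch) Rx(roll)).
In Python, from rig import manip, cams, job_done, nets gives the robot as it stands.
- The arm moves only by the tool arm_command, never from a script. Its argument "rows" is a list of rows, each an object with "turn": the turn, a rotation vector about the tool's x, y, z in units of 6 degrees (1.0 is 6 degrees), a list of three; "dp": the shift along the tool's x, y, z in units of 40 mm (1.0 is 40 mm), a list of three; "gripper": the closure, from 0 (fully open) to 1 (shut). A call has 1 to 12 rows; each row is the pose to reach, as a shift and turn from the pose commanded when the call began, along the tool's axes at that moment; what a row does not reach only later rows make up. A row lasts 1/10 s, in which the tool goes at most 50 mm and 8.59 degrees, less where a joint would pass 70% of its speed; a pose out of reach is approached as far as the arm can. A call with a gripper value outside its range is refused whole. The fingers move at their own pace and stop on an object; "squeeze" is the grip in N (left out, the last holds). Time passes only in rows, so rows that repeat a pose let the fingers close. It gives the time, the measured TCP pose, the force, the opening and the grip force at its end, in the units of the state.
- manip.read_state(): the state, without advancing time (a new reading comes with each control period).
- cams.grab_frame(name): name is "side" or "top"; returns the picture (420x560x3 uint8, red, green, blue); there is no depth.
- cams.camera_params(name): a dict with "intrinsics" (3x3 intrinsics, pixels), "dist" ([k1, k2, p1, p2, k3] as OpenCV has them; the pictures are not rectified), "rvec" (rotation vector, rad) and "tvec" (3), from world to camera coordinates, as OpenCV has them. Camera axes: x right, y down, z forward; pixel columns grow to the right and rows downward; lengths in mm; the calibration is good to about 2 mm. A picture is of the moment at which its call begins. camera_params takes no time and is no camera call.
- job_done(): hands the job in; it is judged then, once.
Trained networks look in the newest picture that a camera, given by its name, has taken for a name from the list of things; names that differ only in an ending like _2 or _b are one class to them, and where a whole thing is asked for, a point or a joint stands for the part that bears it (a point fixed in the world has none). Each returns a list of dicts, best first, with "p" (0 to 1); they miss things now and then, are a little off and sometimes report something else, mostly with a low value. They report only what shows in the picture. A call takes as long as a camera call.
- nets.trace(camera, thing): "mask" (420x560 bool, what is visible of it) and "point" ([column, row] in pixels, amid what is visible of it).
The state is a dict: "t": time; "joints": joint angles; "qd": joint speeds; "joint_torque": joint torques, N m; "tool_pos": TCP position; "tool_rot": TCP orientation; "wrist_force": force on the tool from outside, world axes, zero at the start; "torque": the same for the moment, N m; "gripper_width": finger opening in mm; "finger_force": force on a finger pad.
Only numpy, scipy, OpenCV 4.12 (cv2) and the standard library are available. Lean on these libraries where they do the work, as an engineer would, in place of code of your own. Each camera call takes 0.05 s, during which the arm holds its last target. There are 200 camera calls.

## Working session

There is one attempt and no reset: what is moved stays moved. The work goes in short steps, Python scripts to look and compute and a tool call to move; the robot and the scene stay as the last step left them, time stands still between calls to the robot, and variables do not carry over. Pictures are saved under pics/ and viewed, at most 10 in all, crops included, and the job is handed in when it is done.

Besides the shell and the picture viewer there is one more tool, called after "Call:" as name(argument=value, ...) on one line, values as JSON. arm_command: Moves the arm, as the interface text tells. Its arguments: {"type":"object","properties":{"rows":{"type":"array","items":{"type":"object","properties":{"turn":{"type":"array","items":{"type":"number"}},"dp":{"type":"array","items":{"type":"number"}},"gripper":{"type":"number"}}}},"squeeze":{"type":"number"}},"required":["rows"]}

```bash
mkdir -p pics
python3 - <<'E'
from rig import manip,cams
import cv2
for n in("top","side"):
    cv2.imwrite(f"pics/{n}0.png",cams.grab_frame(n)[:,:,::-1])
s=manip.read_state();print(s["t"],s["tool_pos"],s["tool_rot"])
E
```

```text
0.1 [ 164.77887106 -550.27434713  230.46007179] [-3.13977561e+00 -2.46096079e-04  2.90821753e-01]
```

View pics/top0.png

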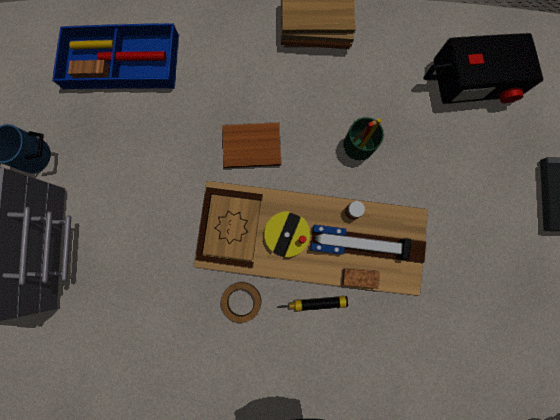

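View pics/side0.png

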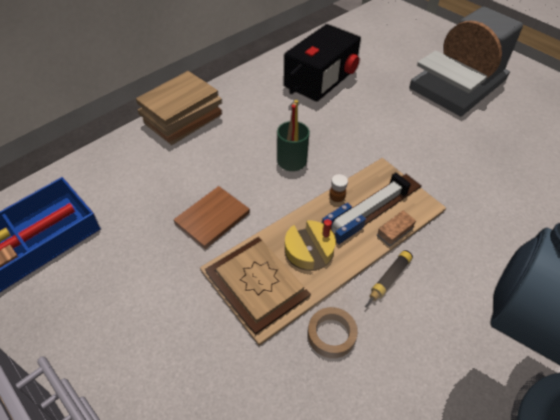

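The top picture shows the jig with corners at about (205,182), (427,208), (420,295) and (195,268). The peg is at (302,239) and the bar head at (406,249). In the side picture the peg top is at (327,223) and the head at (401,183).

```bash
cat > h.py <<'E'
import numpy as np,cv2
from rig import manip,cams,nets
from scipy.optimize import least_squares
def ray(n,px,z):
    c=cams.camera_params(n);K=np.array(c["intrinsics"]);d=np.array(c["dist"])
    R=cv2.Rodrigues(np.array(c["rvec"],float))[0];t=np.array(c["tvec"],float).ravel()
    u=cv2.undistortPoints(np.array([[px]],float),K,d).ravel()
    D=R.T@np.array([u[0],u[1],1]);C=-R.T@t
    return C+D*(z-C[2])/D[2]
def proj(n,P):
    c=cams.camera_params(n)
    return cv2.projectPoints(np.array(P,float).reshape(-1,1,3),np.array(c["rvec"],float),np.array(c["tvec"],float),np.array(c["intrinsics"]),np.array(c["dist"]))[0].reshape(-1,2)
def W(p,J):
    x,y,a=p;J=np.array(J,float);c,s=np.cos(a),np.sin(a)
    return np.c_[x+c*J[:,0]-s*J[:,1],y+s*J[:,0]+c*J[:,1],J[:,2]]
def toJ(p,w):
    x,y,a=p;c,s=np.cos(a),np.sin(a);dx,dy=w[0]-x,w[1]-y
    return np.array([c*dx+s*dy,-s*dx+c*dy])
E
python3 - <<'E'
from h import *
J=[[90,180,12],[90,-285,12],[-90,-285,12],[-90,180,12]]
T=[[205,182],[427,208],[420,295],[195,268]]
S=[[202,268],[384,160],[445,212],[261,338]]
for nm,o in(("top",T),("side",S)):
    w=[ray(nm,q,12)[:2].round(0) for q in o];print(nm,w)
f=lambda p:np.r_[(proj("top",W(p,J))-T).ravel(),(proj("side",W(p,J))-S).ravel()]
c=ray("top",[287,235],17)
r=least_squares(f,[c[0],c[1],0],loss="soft_l1",x_scale=[10,10,.1]);p=r.x
print(p,f(p).round(1));np.save("jig.npy",p)
print("hub",toJ(p,ray("top",[287,235],20)))
for n in("top","side"):
    cams.grab_frame(n)
    for th,z in(("peg_top",65),("bar",30),("bar_head",34),("disc",42),("glue_jar",40),("sanding_block",24),("burning_pen",15)):
        for d in nets.trace(n,th)[:1]:
            print(n,th,round(d["p"],2),d["point"],d["mask"].sum(),toJ(p,ray(n,d["point"],z)).round(1))
print("pegpix",toJ(p,ray("top",[302,239],80)),toJ(p,ray("side",[327,223],80)))
print("head",toJ(p,ray("top",[406,249],50)))
E
python3 - <<'E'
import cv2
a=cv2.imread('pics/top0.png')[195:280,255:440];b=cv2.imread('pics/side0.png')[150:280,270:455]
cv2.imwrite('pics/z.png',cv2.resize(cv2.vconcat([a,b])[:, :],None,fx=2.7,fy=2.7,interpolation=cv2.INTER_CUBIC))
E
```

```text
top [array([626., 229.]), array([ 583., -233.]), array([ 405., -217.]), array([449., 242.])]
side [array([624., 224.]), array([ 572., -231.]), array([ 398., -204.]), array([455., 236.])]
[ 5.19979824e+02  5.64994908e+01 -9.58421443e-02] [ 1.1 -0.4  1.5  0.5  0.8  0.7 -1.2  0.5 -2.5  0.1 -2.3 -3.5  1.9 -5.2
 -0.8  6.7]
hub [0.36906224 0.62176768]
top peg_top 0.83 [288.4, 234.9] 1619 [-1.4 -1.7]
top bar 0.66 [365.2, 242.2] 1153 [   4.2 -156.1]
top bar_head 0.97 [370.1, 243.7] 1021 [   2.1 -165.4]
top disc 0.59 [289.3, 230.9] 1629 [ 7.8 -2.8]
top sanding_block 0.83 [361.6, 276.5] 705 [ -64.4 -157.1]
top burning_pen 0.59 [319.5, 304.9] 657 [-130.6  -80.8]
side bar 0.61 [377.3, 197.3] 1116 [   4.4 -177.7]
side bar_head 0.67 [378.7, 199.7] 1287 [  -3.6 -172.4]
side disc 0.84 [310.4, 246.6] 2027 [-9.7  9. ]
side glue_jar 0.85 [336.5, 188.6] 414 [  64.5 -122.5]
side sanding_block 0.74 [393.2, 227.0] 735 [ -62.8 -152.6]
side burning_pen 0.59 [391.4, 277.7] 730 [-134.1  -73.9]
pegpix [ -6.79419669 -27.7669111 ] [ -8.18315263 -27.02671649]
head [  -0.879582   -233.89601175]
```

View pics/z.png

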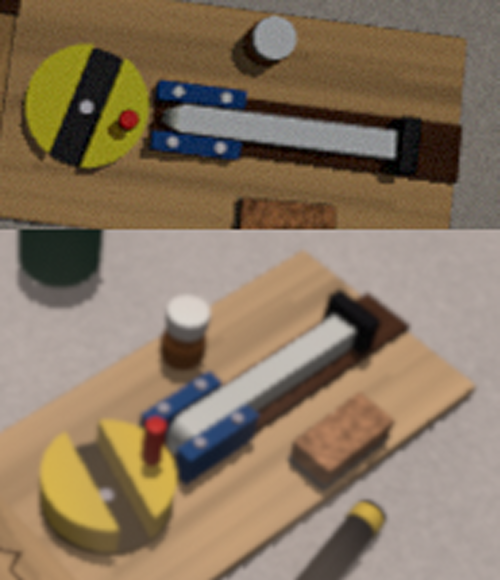

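The top crop shows the peg at (302.4,239), which gives q of about 1.3. The bar origin is near jig y -234. I'll straddle the peg with partly closed fingers, closing axis along the jig diagonal, and start by moving above it.

Call:
arm_command(rows=[{"dp": [12.4, -11.37, 2.5], "turn": [0, 0, -3.8], "gripper": 0.72}, {"dp": [12.4, -11.37, 2.5], "turn": [0, 0, -3.8], "gripper": 0.72}, {"dp": [12.4, -11.37, 2.5], "turn": [0, 0, -3.8], "gripper": 0.72}, {"dp": [12.4, -11.37, 2.5], "turn": [0, 0, -3.8], "gripper": 0.72}, {"dp": [12.4, -11.37, 2.5], "turn": [0, 0, -3.8], "gripper": 0.72}, {"dp": [12.4, -11.37, 2.5], "turn": [0, 0, -3.8], "gripper": 0.72}, {"dp": [12.4, -11.37, 2.5], "turn": [0, 0, -3.8], "gripper": 0.72}, {"dp": [12.4, -11.37, 2.5], "turn": [0, 0, -3.8], "gripper": 0.72}, {"dp": [12.4, -11.37, 2.5], "turn": [0, 0, -3.8], "gripper": 0.72}, {"dp": [12.4, -11.37, 2.5], "turn": [0, 0, -3.8], "gripper": 0.72}, {"dp": [12.4, -11.37, 2.5], "turn": [0, 0, -3.8], "gripper": 0.72}, {"dp": [12.4, -11.37, 2.5], "turn": [0, 0, -3.8], "gripper": 0.72}])

```text
t: 2.1
tool_pos: [469.9, -39.3, 143.2]
tool_rot: [3.141, -0.0, 0.689]
wrist_force: [0.6, -1.1, -0.0]
gripper_width: 24.2
finger_force: 0.0
```

Call:
arm_command(rows=[{"dp": [1.0, -0.4, 0.3], "turn": [0, 0, 0], "gripper": 0.76}, {"dp": [1.4, -0.5, 0.3], "turn": [0, 0, 0], "gripper": 0.76}, {"dp": [1.4, -0.5, 0.3], "turn": [0, 0, 0], "gripper": 0.76}, {"dp": [1.4, -0.5, 0.3], "turn": [0, 0, 0], "gripper": 0.76}])

```text
t: 2.5
tool_pos: [499.3, 9.3, 131.3]
tool_rot: [3.141, 0.001, 0.689]
wrist_force: [-0.3, -0.1, -0.1]
gripper_width: 20.8
finger_force: 0.0
```

Run:
```python
from h import *
for n in("top","side"):
    im=cams.grab_frame(n)[:,:,::-1]; a=im[180:280,230:330] if n=="top" else im[160:260,270:370]
    globals()[n]=a
cv2.imwrite("pics/p1.png",cv2.resize(cv2.hconcat([top,side]),None,fx=4,fy=4,interpolation=cv2.INTER_CUBIC))
s=manip.read_state();print(s["t"],s["tool_pos"],s["tool_rot"],s["gripper_width"])
for n in("top","side"):
    print(proj(n,[s["tool_pos"]]))
```

```text
2.6 [499.06285906   8.54811358 131.42393911] [3.14113525e+00 3.73459494e-04 6.86900096e-01] 20.651617276656875
[[315.24291449 244.6521482 ]]
[[343.22370048 200.47957189]]
```

View pics/p1.png

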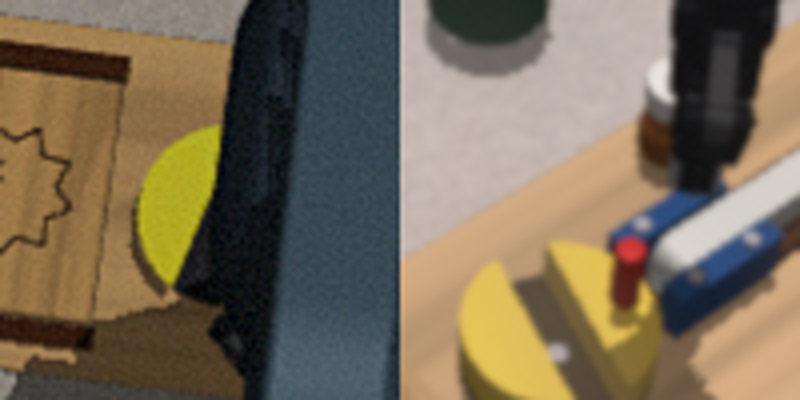

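The side picture shows the fingers up and to the right of the peg, as computed, with the peg top at about (327,222). I'll shift over it, wider, stopping just above.

Call:
arm_command(rows=[{"dp": [0.53, -0.23, 0.4], "turn": [0, 0, 0], "gripper": 0.68}, {"dp": [0.53, -0.23, 0.95], "turn": [0, 0, 0], "gripper": 0.68}, {"dp": [0.53, -0.23, 0.95], "turn": [0, 0, 0], "gripper": 0.68}, {"dp": [0.53, -0.23, 0.95], "turn": [0, 0, 0], "gripper": 0.68}])

```text
t: 3.0
tool_pos: [509.1, 29.3, 93.3]
tool_rot: [-3.141, 0.001, 0.687]
wrist_force: [0.2, -0.1, -0.2]
gripper_width: 27.1
finger_force: 0.0
```

Run:
```python
from h import *
a=cams.grab_frame("side")[170:270,270:370,::-1]
cv2.imwrite("pics/p2.png",cv2.resize(a,None,fx=5,fy=5,interpolation=cv2.INTER_CUBIC))
s=manip.read_state();print(s["t"],s["tool_pos"],s["gripper_width"]);print(proj("side",[s["tool_pos"]]))
```

```text
3.05 [509.88381976  29.40499193  93.91266282] 27.204887979800436
[[327.85448449 217.50835825]]
```

View pics/p2.png

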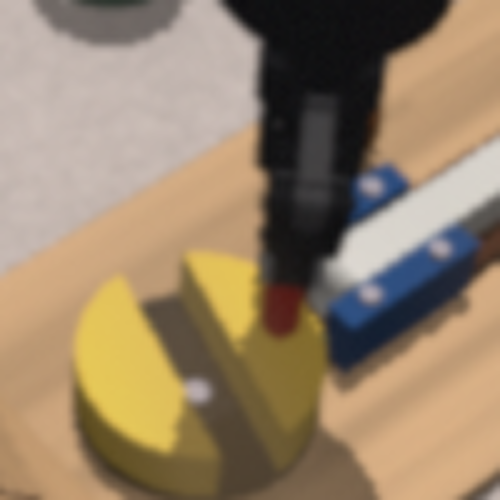

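The near finger now hides the upper peg. The peg, at crop column 282, lies centred within the finger's width of 262 to 322. Descending.

Call:
arm_command(rows=[{"dp": [0, 0, 0.3], "turn": [0, 0, 0], "gripper": 0.68}, {"dp": [0, 0, 0.6], "turn": [0, 0, 0], "gripper": 0.68}, {"dp": [0, 0, 0.9], "turn": [0, 0, 0], "gripper": 0.68}, {"dp": [0, 0, 0.98], "turn": [0, 0, 0], "gripper": 0.74}, {"dp": [0, 0, 0.98], "turn": [0, 0, 0], "gripper": 0.77}, {"dp": [0, 0, 0.98], "turn": [0, 0, 0], "gripper": 0.77}])

```text
t: 3.65
tool_pos: [510.0, 30.5, 53.9]
tool_rot: [-3.141, 0.0, 0.689]
wrist_force: [0.3, -0.7, 0.0]
gripper_width: 19.7
finger_force: 0.0
```

Call:
arm_command(rows=[{"dp": [-0.08, -0.12, 0], "turn": [0, 0, 0], "gripper": 0.77}, {"dp": [-0.15, -0.25, 0], "turn": [0, 0, 0], "gripper": 0.77}, {"dp": [-0.16, -0.36, 0], "turn": [0, 0, 0], "gripper": 0.77}, {"dp": [-0.165, -0.48, 0], "turn": [0, 0, 0], "gripper": 0.77}, {"dp": [-0.14, -0.59, 0], "turn": [0, 0, 0], "gripper": 0.77}, {"dp": [-0.11, -0.7, 0], "turn": [0, 0, 0], "gripper": 0.77}, {"dp": [-0.07, -0.79, 0], "turn": [0, 0, 0], "gripper": 0.77}, {"dp": [-0.02, -0.87, 0], "turn": [0, 0, 0], "gripper": 0.77}, {"dp": [0.03, -0.93, 0], "turn": [0, 0, 0], "gripper": 0.77}, {"dp": [0.03, -0.93, 0], "turn": [0, 0, 0], "gripper": 0.77}])

```text
t: 4.65
tool_pos: [487.1, 60.6, 53.9]
tool_rot: [-3.141, -0.001, 0.689]
wrist_force: [1.0, -2.0, 1.1]
gripper_width: 19.6
finger_force: 0.7
```

Run:
```python
from h import *
a=cams.grab_frame("side")[170:280,260:380,::-1]
cv2.imwrite("pics/p3.png",cv2.resize(a,None,fx=5,fy=5,interpolation=cv2.INTER_CUBIC))
s=manip.read_state();print(s["t"],s["tool_pos"],s["gripper_width"],s["wrist_force"]);p=np.load("jig.npy");print(toJ(p,s["tool_pos"]))
```

```text
4.7 [487.17038172  60.66480961  53.88524737] 19.982812465680905 [ 0.54802059 -0.80239828  0.49969866]
[-33.0574703    1.00648734]
```

View pics/p3.png

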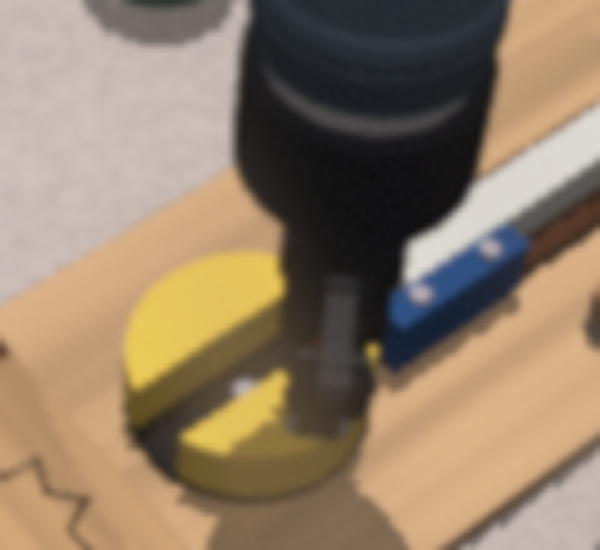

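The disc looks nearly in line: the slot runs towards the bar. I'll lift clear and go above the place behind the bar head.

Call:
arm_command(rows=[{"dp": [0, 0.02, -0.7], "turn": [0, 0, 0], "gripper": 0.77}, {"dp": [0, 0.02, -1.4], "turn": [0, 0, 0], "gripper": 0.77}, {"dp": [-4.3, 5.46, -1.4], "turn": [0, 0, -7.5], "gripper": 1}, {"dp": [-4.3, 5.46, -1.4], "turn": [0, 0, -7.5], "gripper": 1}, {"dp": [-4.3, 5.46, -1.4], "turn": [0, 0, -7.5], "gripper": 1}, {"dp": [-4.3, 5.46, -1.4], "turn": [0, 0, -7.5], "gripper": 1}, {"dp": [-4.3, 5.46, -1.4], "turn": [0, 0, -7.5], "gripper": 1}, {"dp": [-4.3, 5.46, -1.4], "turn": [0, 0, -7.5], "gripper": 1}, {"dp": [-4.3, 5.46, -1.4], "turn": [0, 0, -7.5], "gripper": 1}, {"dp": [-4.3, 5.46, -1.4], "turn": [0, 0, -7.5], "gripper": 1}, {"dp": [-4.3, 5.46, -1.4], "turn": [0, 0, -7.5], "gripper": 1}, {"dp": [-4.3, 5.46, -1.4], "turn": [0, 0, -7.5], "gripper": 1}])

```text
t: 5.9
tool_pos: [493.1, -216.1, 109.7]
tool_rot: [-3.141, -0.001, 1.476]
wrist_force: [-0.0, -0.1, 0.4]
gripper_width: -0.2
finger_force: 0.0
```

Run:
```python
from h import *
p=np.load("jig.npy")
t=cams.grab_frame("top")[190:290,250:430,::-1];s_=cams.grab_frame("side")[130:280,270:450,::-1]
np.save("t.npy",t)
cv2.imwrite("pics/p4.png",cv2.resize(cv2.vconcat([t,s_]),None,fx=2.4*1,fy=2.4,interpolation=cv2.INTER_CUBIC))
t=cv2.resize(t[15:75,10:100],None,fx=7,fy=7,interpolation=cv2.INTER_CUBIC);cv2.imwrite("pics/p5.png",t)
s=manip.read_state();print(s["t"],s["tool_pos"],s["tool_rot"],s["gripper_width"],toJ(p,s["tool_pos"]))
# slot direction: dark region inside disc
im=cams.grab_frame("top");hsv=cv2.cvtColor(im,cv2.COLOR_RGB2HSV)
c=proj("top",W(p,[[0,0,30]]))[0];yy,xx=np.mgrid[:420,:560]
m=(np.hypot(xx-c[0],yy-c[1])<18)&(hsv[...,2]<75)&(hsv[...,1]<150)
pts=np.c_[xx[m],yy[m]].astype(float);J=np.array([toJ(p,ray("top",q,17)) for q in pts])
v=np.linalg.svd(J-J.mean(0))[2][0];print("n",len(J),J.mean(0),"q",np.arctan2(-v[0]*np.sign(v[1]),abs(v[1])))
r=(hsv[...,1]>170)&((hsv[...,0]<8)|(hsv[...,0]>172))&(np.hypot(xx-c[0],yy-c[1])<30)
print("peg",xx[r].mean(),yy[r].mean(),r.sum(),toJ(p,ray("top",[xx[r].mean(),yy[r].mean()],75)))
```

```text
6.0 [ 493.28843279 -216.36258741  109.86449599] [-3.14127219e+00 -6.61384728e-04  1.47614570e+00] -0.12552195150792617 [  -0.45722682 -274.1640659 ]
n 335 [ 1.72133524 -0.79130891] q -0.017715560836544214
peg 289.25 245.11363636363637 44 [-20.84703589  -5.51465103]
```

View pics/p4.png

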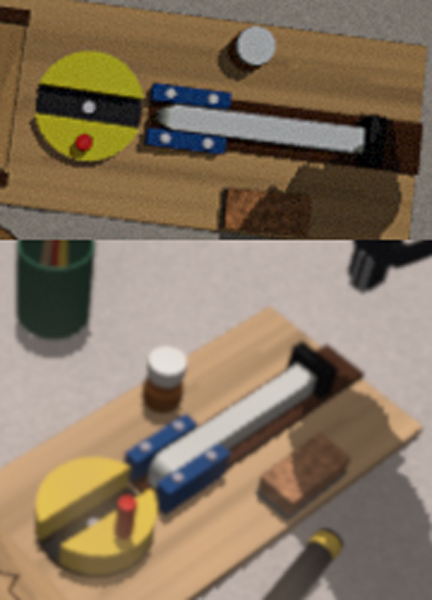

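View pics/p5.png

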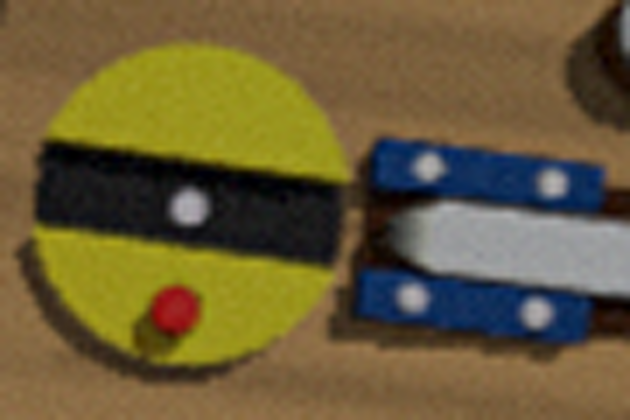

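The slot is in line to within about 0.02 rad. The top view shows the head at about (406,248) and the tool behind it, clear. Descending behind the head.

Call:
arm_command(rows=[{"dp": [0, 0.01, 0.7], "turn": [0, 0, 0], "gripper": 1}, {"dp": [0, 0.01, 1.4], "turn": [0, 0, 0], "gripper": 1}, {"dp": [0, 0.01, 1.9], "turn": [0, 0, 0], "gripper": 1}, {"dp": [0, 0.01, 2.08], "turn": [0, 0, 0], "gripper": 1}, {"dp": [0.2, 0.01, 2.08], "turn": [0, 0, 0], "gripper": 1}, {"dp": [0.4, 0.01, 2.08], "turn": [0, 0, 0], "gripper": 1}, {"dp": [0.6, 0.01, 2.08], "turn": [0, 0, 0], "gripper": 1}, {"dp": [0.8, 0.01, 2.08], "turn": [0, 0, 0], "gripper": 1}, {"dp": [1.0, 0.01, 2.08], "turn": [0, 0, 0], "gripper": 1}, {"dp": [1.2, 0.01, 2.08], "turn": [0, 0, 0], "gripper": 1}, {"dp": [1.4, 0.01, 2.08], "turn": [0, 0, 0], "gripper": 1}])

```text
t: 7.15
tool_pos: [499.8, -162.3, 27.4]
tool_rot: [3.14, 0.001, 1.474]
wrist_force: [0.4, -3.0, 2.9]
gripper_width: -0.0
finger_force: 1.7
```

Call:
arm_command(rows=[{"dp": [0.2, 0, 0], "turn": [0, 0, 0], "gripper": 1}, {"dp": [0.4, 0, 0], "turn": [0, 0, 0], "gripper": 1}, {"dp": [0.6, 0, 0], "turn": [0, 0, 0], "gripper": 1}, {"dp": [0.8, 0, 0], "turn": [0, 0, 0], "gripper": 1}, {"dp": [1.0, 0, 0], "turn": [0, 0, 0], "gripper": 1}, {"dp": [1.2, 0, 0], "turn": [0, 0, 0], "gripper": 1}, {"dp": [1.4, 0, 0], "turn": [0, 0, 0], "gripper": 1}, {"dp": [1.6, 0, 0], "turn": [0, 0, 0], "gripper": 1}, {"dp": [1.75, 0, 0], "turn": [0, 0, 0], "gripper": 1}, {"dp": [1.8, 0, 0], "turn": [0, 0, 0], "gripper": 1}])

```text
t: 8.15
tool_pos: [506.3, -90.0, 26.7]
tool_rot: [3.141, 0.0, 1.475]
wrist_force: [1.7, -4.3, 0.9]
gripper_width: 0.1
finger_force: 1.8
```

Call:
arm_command(rows=[{"dp": [0.05, 0, 0], "turn": [0, 0, 0], "gripper": 1}, {"dp": [0.1, 0, 0], "turn": [0, 0, 0], "gripper": 1}, {"dp": [0.15, 0, 0], "turn": [0, 0, 0], "gripper": 1}, {"dp": [0.15, 0, 0], "turn": [0, 0, 0], "gripper": 1}])

```text
t: 8.55
tool_pos: [506.8, -84.6, 26.7]
tool_rot: [3.141, -0.0, 1.474]
wrist_force: [1.8, -2.8, 1.7]
gripper_width: 0.0
finger_force: 1.3
```

Call:
arm_command(rows=[{"dp": [0.04, 0, 0], "turn": [0, 0, 0], "gripper": 1}, {"dp": [0.04, 0, 0], "turn": [0, 0, 0], "gripper": 1}])

```text
t: 8.75
tool_pos: [507.0, -83.1, 26.7]
tool_rot: [3.141, -0.0, 1.474]
wrist_force: [1.2, -2.8, 1.2]
gripper_width: -0.4
finger_force: 1.6
```

Not at the stop yet; I'll continue in small steps, watching the force.

Call:
arm_command(rows=[{"dp": [0.04, 0, 0], "turn": [0, 0, 0], "gripper": 1}, {"dp": [0.08, 0, 0], "turn": [0, 0, 0], "gripper": 1}, {"dp": [0.08, 0, 0], "turn": [0, 0, 0], "gripper": 1}])

```text
t: 9.05
tool_pos: [507.1, -82.3, 26.8]
tool_rot: [-3.142, 0.006, 1.473]
wrist_force: [0.6, -10.7, 1.3]
gripper_width: 0.1
finger_force: 5.1
```

Call:
arm_command(rows=[{"dp": [0.04, 0, 0], "turn": [0, 0, 0], "gripper": 1}, {"dp": [0.04, 0, 0], "turn": [0, 0, 0], "gripper": 1}])

```text
t: 9.25
tool_pos: [507.0, -82.3, 26.9]
tool_rot: [-3.141, 0.009, 1.472]
wrist_force: [-0.4, -14.1, 1.3]
gripper_width: 0.1
finger_force: 7.4
```

Run:
```python
from h import *
p=np.load("jig.npy")
a=cams.grab_frame("side")[150:280,250:400,::-1]
cv2.imwrite("pics/p6.png",cv2.resize(a,None,fx=4,fy=4,interpolation=cv2.INTER_CUBIC))
s=manip.read_state();print(s["t"],s["tool_pos"],s["wrist_force"],toJ(p,s["tool_pos"]))
```

```text
9.3 [507.03447274 -82.28597486  26.87265401] [ -0.80940635 -14.9118324    0.28974028] [   0.39520179 -139.38734309]
```

View pics/p6.png

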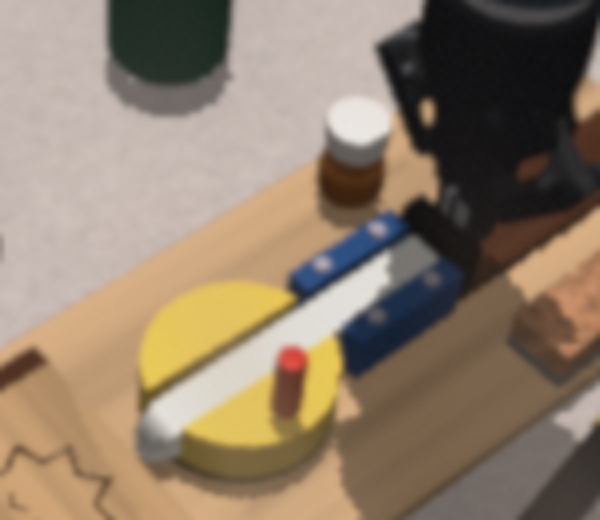

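The bar is through the disc with its head against the rail ends. TCP y is -139 against -140 expected, and the force rose to 15 N at a standstill. Backing off and up.

Call:
arm_command(rows=[{"dp": [-0.2, 0, 0], "turn": [0, 0, 0], "gripper": 1}, {"dp": [-0.7, 0, 0], "turn": [0, 0, 0], "gripper": 1}, {"dp": [-1.1, 0, 0], "turn": [0, 0, 0], "gripper": 1}, {"dp": [-1.1, 0, -1.0], "turn": [0, 0, 0], "gripper": 1}, {"dp": [-1.1, 0, -2.0], "turn": [0, 0, 0], "gripper": 1}, {"dp": [-1.5, 0, -3.0], "turn": [0, 0, 0], "gripper": 1}, {"dp": [-3, 0, -3.5], "turn": [0, 0, 0], "gripper": 1}, {"dp": [-3, 0, -3.5], "turn": [0, 0, 0], "gripper": 1}, {"dp": [-3, 0, -3.5], "turn": [0, 0, 0], "gripper": 1}, {"dp": [-3, 0, -3.5], "turn": [0, 0, 0], "gripper": 1}])

```text
t: 10.3
tool_pos: [494.4, -196.1, 165.2]
tool_rot: [-3.139, -0.003, 1.474]
wrist_force: [-0.5, 0.5, -0.8]
gripper_width: 0.0
finger_force: 0.0
```

Run:
```python
from h import *
a=cams.grab_frame("top")[170:290,190:430,::-1]
cv2.imwrite("pics/p7.png",cv2.resize(a,None,fx=3.2,fy=3.2,interpolation=cv2.INTER_CUBIC))
s=manip.read_state();print(s["t"],s["tool_pos"],s["wrist_force"])
```

```text
10.35 [ 494.30348716 -195.76310258  165.00601067] [ 0.10351727 -0.51882798  0.46728743]
```

View pics/p7.png

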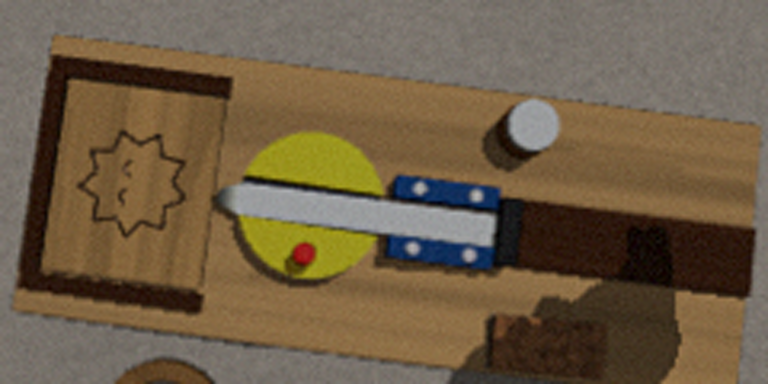

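The top view shows the bar home, with the head at crop (508,232) tight against the rails. The plaque, jar and block are in place and the arm is clear.

```bash
python3 -c "
from rig import job_done
print(job_done())"
```

```text
the job is handed in; nothing more can be done
None
```

The job is handed in, with no verdict returned: the disc is in line, the bar is through it and home against the rail ends, the plaque, glue jar and sanding block look undisturbed in the last picture, and the arm is clear.

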